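# Put the cream tubs away in the make-up organiser

### The job

First clear the brush from in front of the organiser and lay it flat on the green mat. Then slide the two cream tubs over the counter, without tipping or lifting them, into the bays whose liners match their lids, right in so that nothing sticks out at the front. Leave all the other things where they stand.

Things in the scene. Friction and masses are not known exactly. Their poses are not given: they have to be found in the camera images.
- organiser: wooden organiser fixed to the counter: walls 40 mm high, 6 mm thick, make three bays side by side, each 106 mm wide, 110 mm deep, floorless (tubs slide on the counter), open at the front towards the robot. 342 x 116 mm outside. Origin: on the counter, centre of the middle bay; x points into the bays (mouths at -55 mm, back wall's face at +55 mm); bay centres at y = -112, 0, +112 mm.
- liner_red: red sheet 1 mm thin (look only, nothing catches on it) on the counter in one bay, with a red tag on top of the back wall behind it: the bay for the red tub. Origin: centre of that bay on the counter, axes as the organiser's.
- liner_blue: the same in blue: the bay for the blue tub. Origin and axes alike.
- tub_red: round white cream tub with a wide red lid, too wide to grip: lid 90 mm across, white body 87 mm across below 36 mm height, 55 mm high, about 0.25 kg, standing on the counter before the organiser. Slides when pushed low down. Origin: centre of its underside; z up.
- tub_blue: the same tub with a blue lid.
- brush: flat powder brush lying across the mouths of the bays: 195 mm long, 12 mm thick, about 0.05 kg; dark wooden handle 16 mm wide from x = -100 to +15 mm, steel ferrule 22 mm wide to +45 mm, dark brown head 34 mm wide to +95 mm. Origin: on its underside, in the handle near the balance point; x along the brush to the head, z up.
- mat: green brush mat with a black edge, 260 x 120 mm, 3 mm thick, fixed on the counter to the left. Origin: centre of its underside; x along its long side, z up.
- foundation: the brown foundation bottle, 44 mm across, 105 mm high, black cap, standing in the bay with the grey liner. Leave it alone. Origin: centre of its underside; z up.
- mug: a white china mug, 80 mm across, 100 mm high, to the right of the work area. Leave it alone. Origin: centre of its underside; z up.
- varnish: a small amber varnish bottle with a black cap, 32 mm across, 70 mm high, right of the organiser. Leave it alone. Origin: centre of its underside; z up.
- compact: a flat round black powder compact, 60 mm across, 18 mm high, right of the tubs. Leave it alone. Origin: centre of its underside; z up.
- jar: a glass jar with a brass lid, 60 mm across, 65 mm high, left of the organiser. Leave it alone. Origin: centre of its underside; z up.
- spray: a black spray can with a steel top, 56 mm across, 170 mm high, far right. Leave it alone. Origin: centre of its underside; z up.

How it is judged:
By the outcome, as a careful person would: the job done as asked, in the order asked, and still so for the second after the job is handed in, with the robot touching nothing.
It also fails if it takes over 72 s, if anything falls off the work surface, if the arm or the gripper's body presses on something with over 40 N, if the wrist force passes 120 N, or if a joint passes its speed limit or range.

### The arm

A 6-joint arm with a two-finger parallel gripper is mounted at the origin on the work surface. World frame = base frame: x ahead of the robot, y to its left, z up, the work surface at z = 0. Lengths are in m, angles in rad, forces in N, time in s.
With the tool pointing down it reaches from about 0.25 to 0.775 m from the base axis. Payload 4 kg.
Tool frame: the origin (TCP) lies between the finger pads; the fingertips stand 11 mm ahead of it and the grasp point (between the pads) lies 8 mm behind it (robot.tip_extent is the z of the fingertips in the tool frame, in m); z points along the fingers, y is the line along which they close (so a half turn about z gives the same grasp; the last joint's range is limited). The gripper opens to 94 mm and grips with 3 to 60 N. Pads are 16 mm wide; open, the fingers measure 119 mm over their backs; the gripper's body (75 mm by 177 mm) begins 78 mm behind the grasp point.
Start: joints at [-1.226, 0.087, 1.371, -0, 1.684, -0.103], TCP at [0.238, -0.496, 0.217] pointing down, gripper open.
Joint ranges: [-3.1, 3.1], [-0.76, 2.03], [0.27, 2.55], [-1.08, 4.22], [0.17, 2.65], [-2.57, 2.57]. Speed limits (rad/s): [2.79, 2.79, 3.14, 3.14, 3.14, 3.14].

### API

Orientations are given as [roll, pitch, yaw] about the fixed x, y, z axes, in that order (R = Rz(yaw) Ry(pitch) Rx(roll)).
In Python, from bench import robot, imaging gives the robot as it stands.
- The arm moves only by the shell command python3 -m pendant 'ROWS'. ROWS is JSON, a list of rows, each a list of 7 numbers: the shift along the world's x, y, z in cm, then the turn, a rotation vector about the world's x, y, z in degrees, then the opening, from 0 (shut) to 1 (fully open). In form: [[dx, dy, dz, ax, ay, az, jaw], ...]. A call has 1 to 8 rows; each row shifts and turns the commanded pose from where the row before left it; what a row does not reach is not made up. A row lasts 1/10 s, in which the tool goes at most 50 mm and 8.59 degrees, less where a joint would pass 70% of its speed; a pose out of reach is approached as far as the arm can. A call is refused whole if a number of a shift passes 5 or a number of a turn 8.59, either way. A call with a gripper value outside its range is refused whole. The fingers move at their own pace and stop on an object; the grip force is fixed at half the most. Time passes only in rows, so rows that do not move let the fingers close. It gives the time, the measured TCP pose, the force, the opening and the grip force at its end, in the units of the state.
- robot.get_obs(): the state, without advancing time (a new reading comes with each control period).
- imaging.snapshot(name): name is "side" or "top" or "wrist"; returns the picture (384x512x3 uint8, red, green, blue); there is no depth.
- imaging.camera_params(name): a dict with "camera_matrix" (3x3 intrinsics, pixels), "k1" (the pictures are not rectified: a ray, as slopes to the right and down, at radius r is drawn at 1 + k1 r^2 times it, then the intrinsics apply), "R" (3x3) and "t" (3): a world point X has camera coordinates R X + t. Camera axes: x right, y down, z forward; pixel columns grow to the right and rows downward; lengths in m; the calibration is good to about 2 mm. A picture is of the moment at which its call begins: read the wrist's pose just before it. camera_params takes no time and is no camera call; for the wrist camera it gives the pose at the moment of the call.
- robot.close_job(): hands the job in; it is judged then, once.
The state is a dict: "time": time; "joint_positions": joint angles; "qvel": joint speeds; "joint_torque": joint torques, N m; "tool_pos": TCP position; "ee_rot": TCP orientation; "wrist_force": force on the tool from outside, world axes, zero at the start; "wrist_torque": the same for the moment, N m; "width": finger opening in m; "finger_force": force on a finger pad.
Only numpy, scipy, OpenCV 4.12 (cv2) and the standard library are available. Lean on these libraries where they do the work, as an engineer would, in place of code of your own. Each camera call takes 0.05 s, during which the arm holds its last target. There are 200 camera calls.

## Working session

There is one attempt and no reset: what is moved stays moved. The work goes in short steps, Python scripts to look and compute and a shell command to move; the robot and the scene stay as the last step left them, time stands still between calls to the robot, and variables do not carry over. Pictures are saved under pics/ and viewed, at most 10 in all, crops included, and the job is handed in when it is done.

```bash
mkdir -p pics; ls; python3 - <<'E'
from bench import robot, imaging
import cv2,numpy as np
for n in("top","side"):
    p=imaging.camera_params(n);print(n,p)
    cv2.imwrite(f"pics/{n}0.png",imaging.snapshot(n)[:,:,::-1])
print(robot.get_obs(),robot.tip_extent)
E
```

```text
pics
top {'camera_matrix': array([[462.9850341 ,   0.        , 248.18064024],
       [  0.        , 462.9850341 , 191.76738489],
       [  0.        ,   0.        ,   1.        ]]), 'k1': 0.0475105859332322, 'R': array([[ 0.00695973, -0.99988382, -0.0135611 ],
       [-0.98630837, -0.00462948, -0.16484648],
       [ 0.16476455,  0.01452272, -0.98622601]]), 't': array([-0.04235571,  0.50912989,  1.30113247])}
side {'camera_matrix': array([[405.00360648,   0.        , 252.56535784],
       [  0.        , 405.00360648, 191.90085481],
       [  0.        ,   0.        ,   1.        ]]), 'k1': -0.0625504584591365, 'R': array([[ 0.73951274, -0.67311836, -0.00570747],
       [-0.42695303, -0.46247758, -0.77706215],
       [ 0.52041523,  0.57708418, -0.62939799]]), 't': array([-0.40695089,  0.23817068,  1.19846324])}
{'time': 0.1, 'joint_positions': array([-1.22607997e+00,  8.78558339e-02,  1.37208802e+00, -7.16232943e-06,
        1.68358810e+00, -1.03088351e-01]), 'qvel': array([-0.00025931, -0.00116378, -0.00433558, -0.00100509,  0.00169161,
       -0.00058887]), 'joint_torque': array([ 2.44826006e-03, -3.41252875e+01, -3.03301656e+01,  7.20739178e-02,
        3.04324622e-02, -8.98909389e-05]), 'tool_pos': array([ 0.23798386, -0.49532784,  0.21544267]), 'ee_rot': array([-3.13966292e+00, -1.92483876e-04,  4.47803724e-01]), 'wrist_force': array([-0.81327438,  0.63275389, -0.11168289]), 'wrist_torque': array([0.00525014, 0.01228186, 0.02344424]), 'finger_force': 0.0, 'width': 0.09405450109599256} 0.011
```

View pics/top0.png

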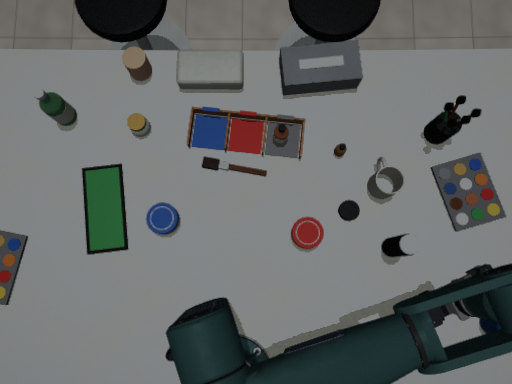

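View pics/side0.png

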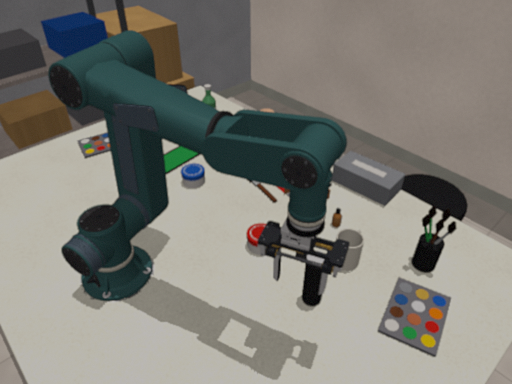

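The top view shows the blue tub at (163,218), red tub at (307,233), brush at (234,166) with its head to the left, mat at (105,209), and bays blue/red/grey from left at (209,132), (246,135), (283,139). In the side view the arm partly hides the organiser, while the tubs are visible at (193,173) and (258,234).

```bash
cat > h.py <<'E'
import cv2,numpy as np
from bench import robot,imaging
def ray(p,uv):
    K=p["camera_matrix"];d=(np.array(uv,float)-K[:2,2])/[K[0,0],K[1,1]]
    u=d.copy()
    for _ in range(20): u=d/(1+p["k1"]*(u@u))
    R=p["R"];return -R.T@p["t"], R.T@np.r_[u,1]
def onz(p,uv,z):
    o,d=ray(p,uv);return o+d*(z-o[2])/d[2]
def tri(p,a,q,b):
    o,d=ray(p,a);s,e=ray(q,b)
    d/=np.linalg.norm(d);e/=np.linalg.norm(e)
    k=np.linalg.lstsq(np.c_[d,-e],s-o,rcond=None)[0]
    A=o+d*k[0];B=s+e*k[1];return (A+B)/2,np.linalg.norm(A-B)
def mask(img,col):
    h=cv2.cvtColor(img,cv2.COLOR_RGB2HSV);H,S,V=cv2.split(h)
    m={"red":((H<6)|(H>174))&(S>170)&(V>100),"blue":(H>105)&(H<125)&(S>150)&(V>80),
       "green":(H>50)&(H<80)&(S>120)&(V>60),"dark":(V<110)&((S>40)|(V<60))}[col]
    return m.astype(np.uint8)
def blobs(img,col,amin=60,box=None):
    m=mask(img,col)
    if box: k=np.zeros_like(m);k[box[1]:box[3],box[0]:box[2]]=1;m*=k
    cs,_=cv2.findContours(m,cv2.RETR_EXTERNAL,cv2.CHAIN_APPROX_NONE)
    return [c for c in cs if cv2.contourArea(c)>amin]
E
python3 - <<'E'
from h import *
np.set_printoptions(precision=4,suppress=True)
P={n:imaging.camera_params(n) for n in("top","side","wrist")}
I={n:cv2.imread(f"pics/{n}0.png")[:,:,::-1].copy() for n in("top","side")}
for n in I:
  for c in("red","blue","green"):
    for b in blobs(I[n],c):
      (x,y),wh,a=r=cv2.minAreaRect(b)
      e=cv2.fitEllipse(b)[0]
      print(n,c,cv2.contourArea(b),np.round((x,y,*wh,a,*e),1), "z0",onz(P[n],(x,y),0)[:2],"z55",onz(P[n],e,.055)[:2])
      if cv2.contourArea(b)>800: print("   box z0",[onz(P[n],q,.002)[:2].round(4).tolist() for q in cv2.boxPoints(r)])
b=blobs(I["top"],"dark",20,(198,152,270,180))
for c in b:
  r=cv2.minAreaRect(c);print("brush",cv2.contourArea(c),r,[onz(P["top"],q,.012)[:2].round(4).tolist() for q in cv2.boxPoints(r)])
print("wristcam rel", P["wrist"]["R"],-P["wrist"]["R"].T@P["wrist"]["t"],P["wrist"]["camera_matrix"][0,0])
E
```

```text
top red 80.5 [  4.5 276.   10.    9.   90.    4.2 275.9] z0 [0.2667 0.6625] z55 [0.2679 0.6343]
top red 675.5 [307.5 232.5  29.   29.   90.  307.2 232.6] z0 [ 0.3957 -0.2141] z55 [ 0.3912 -0.2071]
top red 85.0 [487.  194.   10.   10.   90.  487.  193.9] z0 [ 0.513  -0.7394] z55 [ 0.5043 -0.7121]
top red 916.5 [245.5 135.7  31.4  31.7   6.1 245.6 135.9] z0 [ 0.6898 -0.0295] z55 [ 0.673  -0.0307]
   box z0 [[0.6448, 0.0225], [0.7443, 0.0135], [0.734, -0.0821], [0.6348, -0.0721]]
top blue 97.0 [ 13.5 243.5  11.   11.   90.   13.5 243.9] z0 [0.3599 0.646 ] z55 [0.3558 0.6174]
top blue 681.5 [161.8 217.8  29.   29.7  45.  161.8 218.1] z0 [0.437  0.2172] z55 [0.4301 0.2059]
top blue 82.0 [450.  188.   10.   10.   90.  449.9 188. ] z0 [ 0.5305 -0.6347] z55 [ 0.5206 -0.6112]
top blue 93.0 [474.5 164.   10.   11.   90.  474.7 164. ] z0 [ 0.6031 -0.7102] z55 [ 0.5905 -0.6846]
top blue 919.0 [209.  131.8  31.6  32.    6.3 209.1 132.1] z0 [0.7019 0.0823] z55 [0.6841 0.0765]
   box z0 [[0.6565, 0.1343], [0.7572, 0.1261], [0.7464, 0.0294], [0.646, 0.0387]]
top green 94.0 [477.5 213.5  11.   11.   
[... 1037 characters left out ...]
[409.  332.5  13.4  10.6  45.  409.2 332.4] z0 [ 0.4617 -0.7013] z55 [ 0.4221 -0.7105]
side green 435.0 [177.6 156.2  16.   36.7  59.7 177.3 157.4] z0 [0.4837 0.3883] z55 [0.4366 0.3094]
brush 157.5 ((246.9629364013672, 169.70767211914062), (37.021507263183594, 5.27371883392334), 10.12467098236084) [[0.583, 0.0211], [0.5989, 0.0185], [0.5794, -0.0907], [0.5636, -0.0879]]
brush 147.5 ((210.5576934814453, 163.21153259277344), (16.473756790161133, 10.78638744354248), 11.309932708740234) [[0.5893, 0.1017], [0.6218, 0.0961], [0.6121, 0.0473], [0.5796, 0.0531]]
wristcam rel [[ 0.4316 -0.9021 -0.0017]
 [-0.8641 -0.414   0.2863]
 [-0.259  -0.1221 -0.9581]] [ 0.3137 -0.4597  0.3851] 280.6698967796408
```

```bash
python3 -m pendant '[[0,0,5,0,0,0,0.4],[2.7,3.8,0,0,0,7,0.4],[2.7,3.8,0,0,0,7,0.4],[2.7,3.8,0,0,0,7,0.4],[2.7,3.8,0,0,0,7,0.4],[2.7,3.8,0,0,0,7,0.4],[2.7,3.8,0,0,0,7,0.4],[2.7,3.8,0,0,0,7,0.4]]' && python3 -m pendant '[[2.7,3.8,0,0,0,5.2,0.4],[2.7,3.8,0,0,0,0,0.4],[2.7,3.8,0,0,0,0,0.4],[2.7,3.8,0,0,0,0,0.4],[2.7,3.8,0,0,0,0,0.4],[0,0,0,0,0,0,0.4],[0,0,0,0,0,0,0.4]]'
python3 - <<'E'
from h import *
import pickle
o=robot.get_obs();p=imaging.camera_params("wrist");i=imaging.snapshot("wrist");s=imaging.snapshot("side");t=imaging.snapshot("top")
pickle.dump((o,p),open("w1.pkl","wb"));cv2.imwrite("pics/w1.png",i[:,:,::-1]);cv2.imwrite("pics/s1.png",s[:,:,::-1]);cv2.imwrite("pics/t1.png",t[:,:,::-1])
print(o["tool_pos"],o["ee_rot"],o["width"])
E
```

```text
time: 0.9
tool_pos: [0.4277, -0.228, 0.2661]
ee_rot: [-3.141, -0.0, 1.308]
wrist_force: [1.1, -0.2, 0.4]
width: 0.0381
finger_force: 0.0
time: 1.6
tool_pos: [0.5621, -0.0391, 0.2654]
ee_rot: [-3.139, 0.001, 1.396]
wrist_force: [0.5, -0.1, 0.4]
width: 0.0372
finger_force: 0.0
[ 0.56205085 -0.03907022  0.26544859] [-3.13949883e+00  6.91837757e-04  1.39587375e+00] 0.0372429575800008
```

View pics/w1.png

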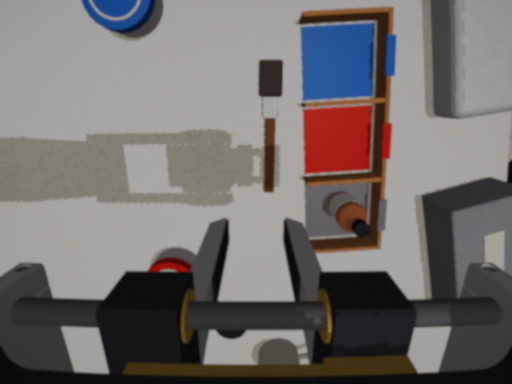

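The wrist view shows the brush with its head at (270,77) and handle down to (269,190). The liners are blue (338,62), red (337,140) and grey, with the bottle around (345,215).

```bash
python3 - <<'E'
from h import *
import pickle
np.set_printoptions(precision=4,suppress=True)
o,p=pickle.load(open("w1.pkl","rb"));T=imaging.camera_params("top")
w=cv2.imread("pics/w1.png")[:,:,::-1].copy();t=cv2.imread("pics/top0.png")[:,:,::-1].copy()
def rc(img,c,box,amin=80): return [cv2.minAreaRect(b) for b in blobs(img,c,amin,box)]
W=rc(w,"dark",(245,50,290,200));X=rc(t,"dark",(198,152,270,180))
W.sort(key=lambda r:r[0][1]);X.sort(key=lambda r:r[0][0])
C=[]
for a,b in zip(W,X):
    q=tri(p,a[0],T,b[0]);C.append(onz(p,a[0],.012));print("brush",a,q,"wrist z12",C[-1],"top z12",onz(T,b[0],.012))
u=(C[0]-C[1])[:2];print("sep",np.linalg.norm(u),"yaw",np.degrees(np.arctan2(u[1],u[0])),"origin",C[1][:2]+u/np.linalg.norm(u)*.0425)
for c in("blue","red"):
    a=rc(w,c,(299,15,378,180),1000)[0];b=rc(t,c,(185,110,268,158),500)[0]
    ang=[onz(p,q,.001)[:2] for q in cv2.boxPoints(a)]
    print(c,tri(p,a[0],T,b[0]),"wrist",onz(p,a[0],.001)[:2],"top",onz(T,b[0],.001)[:2],"corners",np.array(ang).tolist())
    e=ang[1]-ang[0];print(np.degrees(np.arctan2(e[1],e[0])))
for c,box in(("green",(60,140,140,270)),):
    a=rc(t,c,box,500)[0];s=cv2.imread("pics/s1.png")[:,:,::-1].copy();print("mat",a,[ (r[0],r[1],onz(imaging.camera_params("side"),r[0],.003)) for r in rc(s,"green",(100,100,260,220),300)],onz(T,a[0],.003))
E
```

```text
brush ((270.5, 78.0), (34.0, 21.0), 90.0) (array([ 0.6041,  0.0763, -0.0028]), np.float64(0.000670352718035911)) wrist z12 [0.6031 0.0755 0.012 ] top z12 [0.6007 0.0745 0.012 ]
brush ((269.0, 155.0), (72.0, 10.0), 90.0) (array([ 0.5831, -0.0347,  0.0033]), np.float64(6.091144158539703e-05)) wrist z12 [ 0.583  -0.0331  0.012 ] top z12 [ 0.5812 -0.0348  0.012 ]
sep 0.11042249801812558 yaw 79.48908363529978 origin [0.5907 0.0087]
blue (array([ 0.737 ,  0.0935, -0.1135]), np.float64(0.0017222021564166747)) wrist [0.7041 0.0826] top [0.7016 0.0822] corners [[0.6568703736580588, 0.13635312559255067], [0.7578541074880407, 0.1241790458701705], [0.7549033730346344, 0.025995597732961836], [0.6480605701466419, 0.03940920362230701]]
-6.874111098982415
red (array([ 0.6924, -0.0296, -0.0054]), np.float64(0.00199914587156041)) wrist [ 0.6918 -0.0287] top [ 0.6895 -0.0295] corners [[0.6432698649357529, 0.024215497073935072], [0.744739935746663, 0.012561150526267686], [0.7438163393631441, -0.0848828474862339], [0.6360705397864993, -0.0721932472801818]]
-6.551997687389035
mat ((104.08699798583984, 208.4934844970703), (81.1221694946289, 34.20393753051758), 85.71085357666016) [((174.33023071289062, 158.09434509277344), (16.026216506958008, 58.95705032348633), array([0.4637, 0.382 , 0.003 ]))] [0.4636 0.3885 0.003 ]
```

View pics/s1.png

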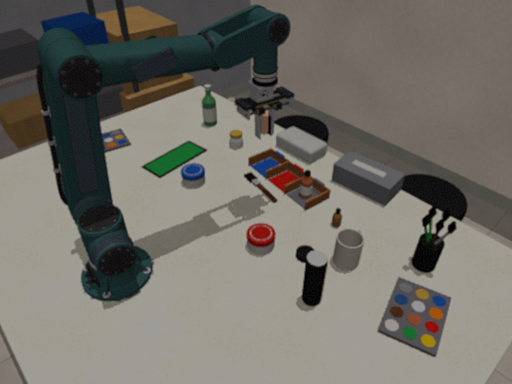

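The side view confirms that everything stands on the counter: mat at (174,158), brush at (260,186). Next I pick the brush.

```bash
python3 -m pendant '[[2.7,4.1,0,0,0,0,0.4],[0,0,-4.5,0,0,0,0.4],[0,0,-4.5,0,0,0,0.4],[0,0,-4.5,0,0,0,0.4],[0,0,-4.5,0,0,0,0.4],[0,0,-4.5,0,0,0,0.4],[0,0,-1.5,0,0,0,0.4],[0,0,-1.0,0,0,0,0.4]]' && python3 -m pendant '[[0,0,0,0,0,0,0.4],[0,0,0,0,0,0,0.2],[0,0,0,0,0,0,0],[0,0,0,0,0,0,0],[0,0,0,0,0,0,0],[0,0,0,0,0,0,0],[0,0,0,0,0,0,0]]'
```

```text
time: 2.55
tool_pos: [0.5882, 0.0001, 0.0154]
ee_rot: [-3.14, 0.0, 1.392]
wrist_force: [1.1, 0.1, 0.4]
width: 0.0376
finger_force: 0.0
time: 3.25
tool_pos: [0.5904, 0.0012, 0.0185]
ee_rot: [3.138, -0.0, 1.394]
wrist_force: [-0.6, 0.3, 5.9]
width: 0.0156
finger_force: 30.0
```

```bash
python3 -m pendant '[[0,0,3,0,0,0,0],[0,0,4,0,0,0,0],[0,0,4,0,0,0,0],[-1.5,4.3,0,0,0,-8,0],[-1.5,4.3,0,0,0,-8,0],[-1.5,4.3,0,0,0,-8,0],[-1.5,4.3,0,0,0,-8,0],[-1.5,4.3,0,0,0,-8,0]]' && python3 -m pendant '[[-1.5,4.3,0,0,0,-8,0],[-1.5,4.3,0,0,0,-8,0],[-1.5,4.3,0,0,0,-8,0],[-1.3,4.0,0,0,0,-8.3,0],[0,0,0,0,0,0,0],[0,0,0,0,0,0,0]]'
python3 - <<'E'
from h import *
o=robot.get_obs();i=imaging.snapshot("wrist");s=imaging.snapshot("side");t=imaging.snapshot("top")
print(o["tool_pos"],o["ee_rot"],o["width"],o["finger_force"])
cv2.imwrite("pics/c2.png",np.hstack([cv2.resize(t[130:270,60:200],(400,400)),cv2.resize(s[100:240,110:250],(400,400))])[:,:,::-1])
E
```

```text
time: 4.05
tool_pos: [0.5132, 0.2173, 0.1263]
ee_rot: [-3.142, 0.0, 0.691]
wrist_force: [0.6, -0.1, -0.6]
width: 0.0154
finger_force: 30.0
time: 4.65
tool_pos: [0.4558, 0.3849, 0.1259]
ee_rot: [3.14, 0.001, 0.138]
wrist_force: [0.5, -0.4, -0.7]
width: 0.0158
finger_force: 30.0
[0.45577423 0.38487431 0.12594888] [3.14032181e+00 6.89459565e-04 1.37993288e-01] 0.015754840892659692 29.999373257160187
```

View pics/c2.png

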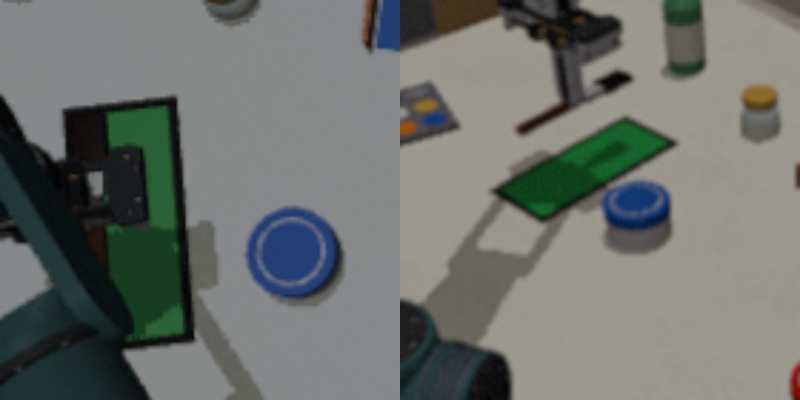

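The brush is held level above the mat (left of image: top view; right: side view, brush at (575,103)) and parallel to its long side. Now I lower it.

```bash
python3 -m pendant '[[0.1,0,-4,0,0,0,0],[0,0,-4,0,0,0,0],[0,0,-1.5,0,0,0,0],[0,0,-0.6,0,0,0,0],[0,0,-0.3,0,0,0,0],[0,0,0,0,0,0,0]]'
```

```text
time: 5.4
tool_pos: [0.4586, 0.3849, 0.0242]
ee_rot: [-3.14, -0.003, 0.134]
wrist_force: [0.8, 0.3, 0.0]
width: 0.0151
finger_force: 30.0
```

```bash
python3 -m pendant '[[0,0,-0.15,0,0,0,0],[0,0,-0.1,0,0,0,0],[0,0,0,0,0,0,0]]';python3 -m pendant '[[0,0,-0.1,0,0,0,0],[0,0,0,0,0,0,0]]'; python3 -m pendant '[[0,0,-0.1,0,0,0,0],[0,0,0,0,0,0,0]]'
```

```text
time: 5.7
tool_pos: [0.4583, 0.3851, 0.0215]
ee_rot: [-3.14, -0.003, 0.135]
wrist_force: [0.3, -0.8, 2.0]
width: 0.0152
finger_force: 30.0
time: 5.9
tool_pos: [0.4583, 0.3852, 0.0215]
ee_rot: [-3.14, -0.003, 0.135]
wrist_force: [-1.1, -1.7, 7.8]
width: 0.0151
finger_force: 30.0
time: 6.1
tool_pos: [0.4584, 0.3851, 0.0214]
ee_rot: [-3.14, -0.003, 0.135]
wrist_force: [-2.5, -2.6, 11.4]
width: 0.0155
finger_force: 30.0
```

Contact. I release to a part opening, retreat, then look at the mat and both tubs.

```bash
python3 -m pendant '[[0,0,0.3,0,0,0,0],[0,0,0,0,0,0,0.2],[0,0,0,0,0,0,0.4],[0,0,0,0,0,0,0.4],[0,0,2,0,0,0,0.4],[0,0,4.5,0,0,0,0.4],[0,0,4.5,0,0,0,0.5],[0,0,4.5,0,0,0,0.65]]' && python3 -m pendant '[[0,-4,4,0,0,0,0.65],[0,-4.5,0,0,0,0,0.65],[0,-4.5,0,0,0,0,0.65],[0,-4.5,0,0,0,0,0.65],[0,-4.5,0,0,0,0,0.65],[0,-4.5,0,0,0,0,0.65],[0,0,0,0,0,0,0.65],[0,0,0,0,0,0,0.65]]'
python3 - <<'E'
from h import *
np.set_printoptions(precision=4,suppress=True)
o=robot.get_obs();p=imaging.camera_params("wrist");i=imaging.snapshot("wrist");s=imaging.snapshot("side");t=imaging.snapshot("top")
print(o["tool_pos"],o["ee_rot"],o["width"])
T=imaging.camera_params("top");S=imaging.camera_params("side")
for n,im,P in(("wrist",i,p),("top",t,T),("side",s,S)):
  for c in("red","blue"):
    for b in blobs(im,c,150):
      e=cv2.fitEllipse(cv2.convexHull(b));print(n,c,cv2.contourArea(b),np.round(e[0],1),np.round(e[1],1),onz(P,e[0],.055)[:2])
for b in blobs(t,"green",500,(60,140,140,270)):
  print([onz(T,q,.003)[:2].round(3).tolist() for q in cv2.boxPoints(cv2.minAreaRect(b))])
cv2.imwrite("pics/c3.png",np.hstack([cv2.resize(t[130:270,60:200],(400,400)),cv2.resize(i,(400,300))[:,:] if 0 else cv2.copyMakeBorder(cv2.resize(i,(400,300)),0,100,0,0,0)])[:,:,::-1])
E
```

```text
time: 6.9
tool_pos: [0.457, 0.3841, 0.1768]
ee_rot: [3.141, 0.001, 0.134]
wrist_force: [0.8, 0.5, -0.1]
width: 0.0501
finger_force: 0.0
time: 7.7
tool_pos: [0.4575, 0.1235, 0.2112]
ee_rot: [-3.141, 0.0, 0.132]
wrist_force: [0.6, 0.6, 0.2]
width: 0.0612
finger_force: 0.0
[0.4575 0.1235 0.2112] [-3.1409  0.0001  0.1321] 0.06118410810562515
wrist red 851.0 [490.9 254.2] [32.1 44.1] [ 0.3927 -0.2089]
wrist red 443.0 [485.  250.2] [39.3 64.2] [ 0.3976 -0.1978]
wrist red 3103.0 [402.8  20.5] [68.9 92.9] [ 0.6482 -0.0088]
wrist blue 3739.0 [184.8 187. ] [67.8 71.9] [0.4344 0.2071]
wrist blue 1325.0 [309.7   1.1] [ 42.7 102.5] [0.6513 0.0926]
top red 683.5 [307.  232.7] [30.  30.2] [ 0.3909 -0.2065]
top red 914.5 [245.5 135.9] [39.1 41.1] [ 0.6732 -0.0307]
top blue 914.5 [209.8 132.2] [36.2 48.4] [0.6839 0.0745]
side red 158.5 [260.5 231.2] [14.3 17.2] [ 0.3962 -0.2062]
side red 229.5 [284.  180.7] [20.4 27. ] [ 0.634  -0.0759]
side blue 170.0 [266.3 166.6] [16.9 27.6] [0.6473 0.0298]
[[0.577, 0.463], [0.59, 0.36], [0.352, 0.321], [0.34, 0.422]]
```

View pics/c3.png

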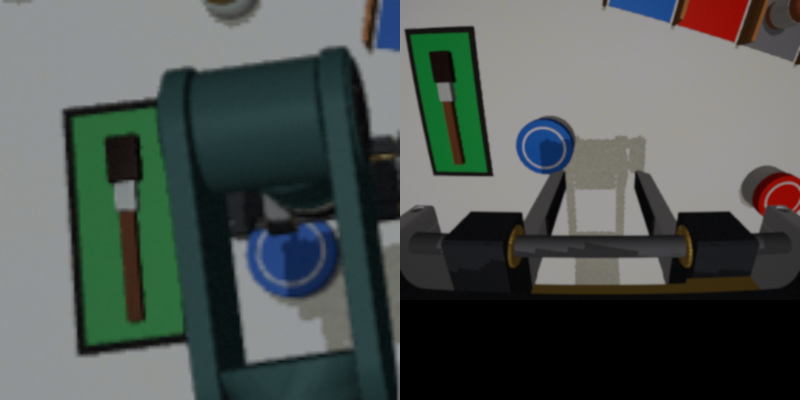

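The brush lies flat inside the mat (left crop: (128,230); right: (450,110)) and the tubs haven't moved. For the blue tub I turn the tool half round because of the j6 range, then come in tilted behind it.

```bash
python3 -m pendant '[[-0.5,0.75,0,0,0,8,0.65],[-0.5,0.75,0,0,0,8,0.65],[-0.5,0.75,0,0,0,8,0.65],[-0.5,0.75,0,0,0,8,0.65],[-0.5,0.75,0,0,0,8,0.65],[-0.5,0.75,0,0,0,8,0.65],[-0.5,0.75,0,0,0,8,0.65],[-0.5,0.75,0,0,0,8,0.65]]' && python3 -m pendant '[[-0.5,0.75,0,0,0,8,0.65],[-0.5,0.75,0,0,0,8,0.65],[-0.5,0.75,0,0,0,8,0.65],[-0.5,0.75,0,0,0,8,0.65],[-0.5,0.75,0,0,0,8,0.65],[-0.5,0.75,0,0,0,8,0.65],[-0.5,0.75,0,0,0,8,0.65],[-0.6,0.75,0,0,0,8,0.65]]' && python3 -m pendant '[[-0.5,0.75,0,0,0,8.4,0.65],[0,0,-3,-4.4,-6.1,0,0.65],[0,0,-3,-4.4,-6.1,0,0.65],[0,0,-4,0,0,0,0.65],[0,0,-4,0,0,0,0.65],[0,0,0,0,0,0,0.65],[0,0,0,0,0,0,0.65]]'
```

```text
time: 8.65
tool_pos: [0.4169, 0.186, 0.2111]
ee_rot: [-3.141, 0.0, 1.26]
wrist_force: [-0.1, 0.1, -0.5]
width: 0.0611
finger_force: 0.0
time: 9.45
tool_pos: [0.3757, 0.2458, 0.2112]
ee_rot: [-3.141, -0.0, 2.377]
wrist_force: [0.8, 0.1, -0.8]
width: 0.0611
finger_force: 0.0
time: 10.15
tool_pos: [0.371, 0.2523, 0.0715]
ee_rot: [-3.141, 0.262, 2.517]
wrist_force: [0.5, 0.3, 1.6]
width: 0.0615
finger_force: 0.0
```

```bash
python3 -m pendant '[[0,0,-2.5,0,0,0,0.65],[0,0,-2.3,0,0,0,0.65],[0,0,0,0,0,0,0.65],[0.8,-0.58,0,0,0,0,0.65],[0.8,-0.58,0,0,0,0,0.65],[0.4,-0.3,0,0,0,0,0.65],[0.4,-0.3,0,0,0,0,0.65],[0.4,-0.3,0,0,0,0,0.65]]' && python3 -m pendant '[[0.4,-0.3,0,0,0,0,0.65],[0.4,-0.3,0,0,0,0,0.65],[0.4,-0.3,0,0,0,0,0.65],[0.8,-0.58,0,0,0,0,0.65],[0.8,-0.58,0,0,0,0,0.65],[0.8,-0.58,0,0,0,0,0.65],[0,0,0,0,0,0,0.65]]'
cat > look.py <<'E'
from h import *
import sys
np.set_printoptions(precision=4,suppress=True)
O=np.array([.691,-.029]);y=np.radians(-6.3);R=np.array([[np.cos(y),np.sin(y)],[-np.sin(y),np.cos(y)]])
o=robot.get_obs();print("t",o["time"],o["tool_pos"],o["ee_rot"],o["wrist_force"])
for n in sys.argv[2:]:
    P=imaging.camera_params(n);im=imaging.snapshot(n)
    cv2.imwrite(f"pics/{sys.argv[1]}_{n}.png",im[:,:,::-1])
    for c in("red","blue"):
        for b in blobs(im,c,150):
            (e,s,_)=cv2.fitEllipse(cv2.convexHull(b));X=onz(P,e,.055)[:2]
            if 0.3<X[0]<.8 and abs(X[1])<.3: print(n,c,cv2.contourArea(b),np.round(s,1),"xy",X,"org",R@(X-O))
E
python3 look.py a top side
```

```text
time: 10.95
tool_pos: [0.3999, 0.231, 0.0239]
ee_rot: [3.14, 0.262, 2.514]
wrist_force: [-2.7, 1.1, 0.9]
width: 0.0612
finger_force: 1.7
time: 11.65
tool_pos: [0.4368, 0.2033, 0.0233]
ee_rot: [3.141, 0.264, 2.514]
wrist_force: [-0.7, 0.3, -0.1]
width: 0.0609
finger_force: 0.1
t 11.65 [0.4368 0.2033 0.0233] [3.1414 0.2641 2.5137] [-0.6678  0.2882 -0.0586]
top red 683.5 [30.  30.2] xy [ 0.3909 -0.2065] org [-0.2788 -0.2094]
top red 913.5 [38.8 41. ] xy [ 0.6739 -0.0302] org [-0.0169 -0.003 ]
top blue 668.0 [29.2 30.7] xy [0.469  0.1778] org [-0.2434  0.1812]
top blue 914.0 [36.3 47.9] xy [0.6839 0.0746] org [-0.0184  0.1022]
side red 162.5 [14.4 17. ] xy [ 0.3955 -0.2066] org [-0.2742 -0.209 ]
side red 232.0 [20.3 27.5] xy [ 0.6346 -0.0761] org [-0.0509 -0.053 ]
side blue 170.0 [16.3 25.3] xy [0.643  0.0337] org [-0.0546  0.0571]
```

```bash
python3 -m pendant '[[0.88,-0.86,0,0,0,2.5,0.65],[0.88,-0.86,0,0,0,2.5,0.65],[0.88,-0.86,0,0,0,2.5,0.65],[0.88,-0.86,0,0,0,2.5,0.65],[0.88,-0.86,0,0,0,2.5,0.65],[0.88,-0.86,0,0,0,2.5,0.65],[0.88,-0.86,0,0,0,2.5,0.65]]' && python3 -m pendant '[[0.88,-0.86,0,0,0,2.5,0.65],[0.88,-0.86,0,0,0,2.5,0.65],[0.88,-0.86,0,0,0,2.5,0.65],[0.88,-0.86,0,0,0,2.5,0.65],[0.88,-0.86,0,0,0,2.3,0.65],[0,0,0,0,0,0,0.65]]'; python3 look.py b top side wrist
```

```text
time: 12.45
tool_pos: [0.4963, 0.1441, 0.0226]
ee_rot: [-3.141, 0.261, 2.823]
wrist_force: [-1.8, 1.5, 0.5]
width: 0.061
finger_force: 1.2
time: 13.05
tool_pos: [0.5413, 0.1001, 0.0229]
ee_rot: [-3.141, 0.262, 3.034]
wrist_force: [-0.4, -0.7, -0.3]
width: 0.0609
finger_force: 0.0
t 13.05 [0.5413 0.1001 0.0229] [-3.1411  0.2623  3.0337] [-0.3525 -0.6651 -0.2641]
top red 683.5 [30.  30.2] xy [ 0.3909 -0.2065] org [-0.2788 -0.2094]
top red 912.5 [38.9 40.8] xy [ 0.6741 -0.0295] org [-0.0168 -0.0024]
top blue 240.5 [18.3 19.9] xy [0.5832 0.0948] org [-0.1208  0.1112]
top blue 916.5 [39.3 41.6] xy [0.6835 0.0741] org [-0.0187  0.1017]
side red 158.5 [13.8 17. ] xy [ 0.3951 -0.2075] org [-0.2745 -0.2099]
side red 230.0 [20.4 27.2] xy [ 0.635  -0.0758] org [-0.0505 -0.0526]
side blue 192.0 [16.7 38.1] xy [0.6187 0.0436] org [-0.0798  0.0642]
wrist red 211.5 [14.2 38.6] xy [0.6156 0.0384] org [-0.0824  0.0587]
wrist blue 829.0 [45.  86.3] xy [0.588  0.0942] org [-0.1159  0.1111]
wrist blue 1751.5 [ 67.  122.6] xy [0.6073 0.0922] org [-0.0965  0.1112]
wrist blue 517.5 [35.6 78.6] xy [0.573  0.0957] org [-0.1309  0.111 ]
wrist blue 1794.0 [ 60.  122.4] xy [0.5646 0.0979] org [-0.1396  0.1123]
```

```bash
python3 -m pendant '[[1.04,-0.11,0,0,0,0,0.65],[1.04,-0.11,0,0,0,0,0.65],[1.04,-0.11,0,0,0,0,0.65],[1.04,-0.11,0,0,0,0,0.65],[1.04,-0.11,0,0,0,0,0.65],[1.04,-0.11,0,0,0,0,0.65]]' && python3 -m pendant '[[1.04,-0.12,0,0,0,0,0.65],[1.04,-0.12,0,0,0,0,0.65],[1.04,-0.12,0,0,0,0,0.65],[1.04,-0.12,0,0,0,0,0.65],[1.04,-0.12,0,0,0,0,0.65],[0.8,-0.1,0,0,0,0,0.65],[0,0,0,0,0,0,0.65]]'; python3 look.py c top side wrist
```

```text
time: 13.8
tool_pos: [0.6043, 0.0946, 0.0231]
ee_rot: [3.141, 0.262, 3.035]
wrist_force: [-0.7, 0.8, -1.0]
width: 0.0608
finger_force: 0.8
time: 14.5
tool_pos: [0.6652, 0.0875, 0.024]
ee_rot: [3.141, 0.265, 3.035]
wrist_force: [0.5, 0.1, -0.3]
width: 0.0613
finger_force: 0.0
t 14.5 [0.6652 0.0875 0.024 ] [3.1408 0.2648 3.0347] [ 0.476   0.0743 -0.3022]
top red 684.5 [30.  30.3] xy [ 0.3909 -0.2066] org [-0.2788 -0.2095]
top red 834.0 [34.6 42.6] xy [ 0.6751 -0.0346] org [-0.0152 -0.0073]
top blue 169.0 [25.5 33.8] xy [0.721  0.0727] org [0.0187 0.1044]
side red 159.5 [13.8 17. ] xy [ 0.3951 -0.2074] org [-0.2745 -0.2098]
side red 231.0 [17.4 56.1] xy [ 0.5885 -0.0757] org [-0.0967 -0.0577]
wrist red 7596.0 [155.9 586.3] xy [0.5378 0.0315] org [-0.159   0.0434]
wrist blue 675.0 [45.3 85.8] xy [0.7113 0.0819] org [0.008  0.1125]
wrist blue 535.5 [ 76.9 131.7] xy [0.7036 0.0825] org [0.0003 0.1122]
wrist blue 640.0 [41.7 83.5] xy [0.6999 0.0831] org [-0.0035  0.1124]
wrist blue 3400.5 [ 99.5 122.4] xy [0.6883 0.0848] org [-0.0152  0.1129]
wrist blue 2343.0 [ 48.7 144.5] xy [0.621  0.0904] org [-0.0827  0.111 ]
```

View pics/c_wrist.png

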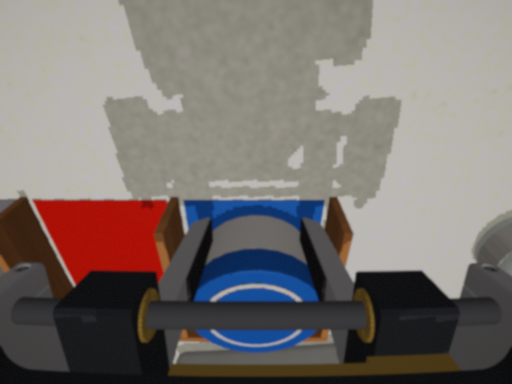

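The wrist view shows the blue tub inside the left bay (lid around (255,310)), centred between the walls at (170,235) and (340,235), with its rear edge well behind the mouth. I back off straight and go round behind the red tub.

```bash
python3 -m pendant '[[-1.8,0.2,0,0,0,0,0.65],[-1.8,0.2,0,0,0,0,0.65],[-1.8,0.2,0,0,0,0,0.65],[-1.8,0.2,0,0,0,0,0.65],[0,0,4,0.8,7.5,0,0.65],[0,0,4,0.8,7.5,0,0.65],[0,0,4,0,0,0,0.65],[0,0,4,0,0,0,0.65]]' && python3 -m pendant '[[-1.58,-2.23,0,0,0,-8,0.65],[-1.58,-2.23,0,0,0,-8,0.65],[-1.58,-2.23,0,0,0,-8,0.65],[-1.58,-2.23,0,0,0,-8,0.65],[-1.58,-2.23,0,0,0,-8,0.65],[-1.58,-2.23,0,0,0,-8,0.65],[-1.58,-2.23,0,0,0,-8,0.65],[-1.58,-2.23,0,0,0,-8,0.65]]' && python3 -m pendant '[[-1.58,-2.23,0,0,0,-8,0.65],[-1.58,-2.23,0,0,0,-8,0.65],[-1.58,-2.23,0,0,0,-8,0.65],[-1.58,-2.23,0,0,0,-8,0.65],[-1.58,-2.23,0,0,0,-8,0.65],[-1.58,-2.23,0,0,0,-8,0.65],[-1.58,-2.23,0,0,0,-8,0.65],[-1.5,-2.23,0,0,0,-7,0.65]]' && python3 -m pendant '[[0,0,0,0,0,0,0.65]]'; python3 look.py d top side wrist
```

```text
time: 15.45
tool_pos: [0.5921, 0.0955, 0.1788]
ee_rot: [-3.141, 0.017, 3.034]
wrist_force: [0.6, -0.4, -0.3]
width: 0.0611
finger_force: 0.0
time: 16.25
tool_pos: [0.4647, -0.0835, 0.1781]
ee_rot: [3.14, 0.018, 1.912]
wrist_force: [-0.4, -0.5, 0.4]
width: 0.0613
finger_force: 0.0
time: 17.05
tool_pos: [0.3391, -0.2619, 0.1781]
ee_rot: [3.14, 0.017, 0.813]
wrist_force: [1.0, 0.4, 0.1]
width: 0.061
finger_force: 0.0
time: 17.15
tool_pos: [0.3385, -0.263, 0.1781]
ee_rot: [3.14, 0.018, 0.813]
wrist_force: [-0.5, 0.1, 0.7]
width: 0.0612
finger_force: 0.0
t 17.15 [ 0.3385 -0.263   0.1781] [3.1399 0.018  0.8131] [-0.5106  0.1198  0.7063]
top red 673.5 [29.9 30.3] xy [ 0.3911 -0.2066] org [-0.2786 -0.2094]
top red 914.5 [36.3 46.5] xy [ 0.67   -0.0303] org [-0.0208 -0.0036]
top blue 1078.0 [36.9 51.3] xy [0.6855 0.0771] org [-0.0172  0.1049]
side red 156.0 [12.9 17.2] xy [ 0.3946 -0.2082] org [-0.275  -0.2106]
wrist red 5889.5 [86.1 88.6] xy [ 0.3938 -0.2056] org [-0.276  -0.2082]
```

```bash
python3 -m pendant '[[0,0,-3.5,5.8,-5.5,0,0.65],[0,0,-3.5,5.8,-5.5,0,0.65],[0,0,-4,0,0,0,0.65],[0,0,-3,0,0,0,0.65],[0,0,-1.5,0,0,0,0.65],[0,0,0,0,0,0,0.65]]' && python3 -m pendant '[[0.69,0.73,0,0,0,0,0.65],[0.69,0.73,0,0,0,0,0.65],[0.34,0.36,0,0,0,0,0.65],[0.34,0.36,0,0,0,0,0.65],[0.34,0.36,0,0,0,0,0.65],[0.34,0.36,0,0,0,0,0.65],[0.5,0.53,0,0,0,0,0.65],[0.6,0.64,0,0,0,0,0.65]]'; python3 look.py e top wrist
```

```text
time: 17.9
tool_pos: [0.3391, -0.2584, 0.0202]
ee_rot: [-3.137, -0.264, 0.819]
wrist_force: [0.3, 0.7, 0.9]
width: 0.0611
finger_force: 0.0
time: 18.7
tool_pos: [0.3786, -0.2208, 0.0229]
ee_rot: [3.139, -0.261, 0.818]
wrist_force: [-1.9, -2.2, 2.5]
width: 0.061
finger_force: 1.5
t 18.7 [ 0.3786 -0.2208  0.0229] [ 3.1391 -0.2613  0.8176] [-1.8777 -2.2412  2.4726]
top red 683.0 [29.8 30.5] xy [ 0.405  -0.1917] org [-0.2665 -0.1931]
top red 913.5 [39.1 41. ] xy [ 0.6736 -0.0299] org [-0.0171 -0.0028]
top blue 1076.5 [38.8 47.2] xy [0.6898 0.0767] org [-0.0128  0.1049]
wrist red 19937.0 [160.  160.7] xy [ 0.4075 -0.1901] org [-0.2641 -0.1913]
```

```bash
python3 -m pendant '[[0.84,0.9,0,0,0,0,0.65],[0.84,0.9,0,0,0,0,0.65],[0.84,0.9,0,0,0,0,0.65],[0.84,0.9,0,0,0,0,0.65],[0.84,0.9,0,0,0,0,0.65],[0.84,0.9,0,0,0,0,0.65],[0.84,0.9,0,0,0,0,0.65],[0.84,0.9,0,0,0,0,0.65]]' && python3 -m pendant '[[0.84,0.9,0,0,0,0,0.65],[0.84,0.9,0,0,0,0,0.65],[0.84,0.9,0,0,0,0,0.65],[0.84,0.9,0,0,0,0,0.65],[0.84,0.9,0,0,0,0,0.65],[0.84,0.9,0,0,0,0,0.65],[0.84,0.9,0,0,0,0,0.65],[0,0,0,0,0,0,0.65]]'; python3 look.py f top wrist
```

```text
time: 19.6
tool_pos: [0.446, -0.1474, 0.0225]
ee_rot: [3.14, -0.262, 0.818]
wrist_force: [-1.9, -1.9, 0.0]
width: 0.0615
finger_force: 1.2
time: 20.4
tool_pos: [0.5054, -0.0839, 0.0228]
ee_rot: [3.14, -0.264, 0.82]
wrist_force: [1.1, -0.1, -0.1]
width: 0.0608
finger_force: 0.0
t 20.4 [ 0.5054 -0.0839  0.0228] [ 3.14   -0.2638  0.8197] [ 1.0733 -0.1001 -0.1164]
top red 270.0 [19.2 19.3] xy [ 0.5339 -0.0533] org [-0.1535 -0.0414]
top red 912.5 [38.9 40.8] xy [ 0.6741 -0.0295] org [-0.0168 -0.0024]
top blue 1076.5 [36.8 51.3] xy [0.6852 0.0772] org [-0.0174  0.1049]
wrist red 20013.0 [160.2 161.2] xy [ 0.5344 -0.0534] org [-0.153  -0.0414]
```

```bash
python3 -m pendant '[[0.99,0.93,0,0,0,0,0.65],[0.99,0.93,0,0,0,0,0.65],[0.99,0.93,0,0,0,0,0.65],[0.99,0.93,0,0,0,0,0.65],[0,0,0,0,0,0,0.65]]' && python3 -m pendant '[[-0.34,0.35,0,0,0,-6.66,0.65],[-0.29,0.39,0,0,0,-6.66,0.65],[-0.24,0.41,0,0,0,-6.66,0.65],[-0.2,0.45,0,0,0,-6.66,0.65],[-0.14,0.46,0,0,0,-6.66,0.65],[-0.09,0.48,0,0,0,-6.66,0.65],[-0.03,0.48,0,0,0,-6.66,0.65],[0.03,0.48,0,0,0,-6.66,0.65]]' && python3 -m pendant '[[0,0,0,0,0,0,0.65]]'; python3 look.py g top wrist
```

```text
time: 21.0
tool_pos: [0.5454, -0.0466, 0.0229]
ee_rot: [3.14, -0.264, 0.82]
wrist_force: [0.3, 0.5, 1.2]
width: 0.0612
finger_force: 0.0
time: 21.8
tool_pos: [0.531, -0.0127, 0.023]
ee_rot: [3.141, -0.263, -0.117]
wrist_force: [-0.4, -0.1, 0.0]
width: 0.0611
finger_force: 0.0
time: 21.9
tool_pos: [0.5311, -0.0118, 0.023]
ee_rot: [3.141, -0.263, -0.109]
wrist_force: [1.0, -0.6, -0.3]
width: 0.0612
finger_force: 0.0
t 21.9 [ 0.5311 -0.0118  0.023 ] [ 3.1406 -0.2629 -0.1094] [ 1.035  -0.5544 -0.2837]
top red 258.5 [18.6 19.5] xy [ 0.5741 -0.0162] org [-0.1176 -0.0001]
top red 914.5 [39.1 41.1] xy [ 0.6732 -0.0307] org [-0.0175 -0.0036]
top blue 1078.5 [39.6 45.6] xy [0.6911 0.076 ] org [-0.0114  0.1044]
wrist red 19923.0 [160.1 160.8] xy [ 0.5746 -0.0158] org [-0.1172  0.0003]
wrist red 10933.5 [133.9 483.9] xy [ 0.6403 -0.0243] org [-0.0509 -0.0009]
wrist blue 2998.0 [ 60.3 166.4] xy [0.6425 0.0554] org [-0.0574  0.0785]
wrist blue 291.0 [46.5 72.1] xy [0.6919 0.0855] org [-0.0117  0.1139]
wrist blue 1999.0 [ 86.  124.5] xy [0.688 0.082] org [-0.0152  0.11  ]
```

View pics/g_wrist.png

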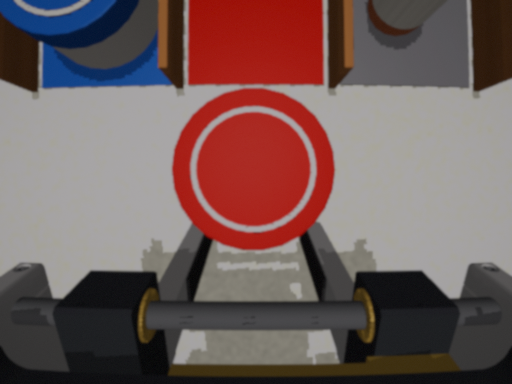

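The wrist view shows the red tub (253,168) centred on the red bay (walls at 172 and 340), and the blue tub already inside its bay. I push straight in.

```bash
python3 -m pendant '[[1.01,-0.11,0,0,0,0,0.65],[1.01,-0.11,0,0,0,0,0.65],[1.01,-0.11,0,0,0,0,0.65],[1.01,-0.11,0,0,0,0,0.65],[1.01,-0.11,0,0,0,0,0.65],[1.01,-0.11,0,0,0,0,0.65]]' && python3 -m pendant '[[1.01,-0.11,0,0,0,0,0.65],[1.01,-0.11,0,0,0,0,0.65],[1.01,-0.11,0,0,0,0,0.65],[1.01,-0.11,0,0,0,0,0.65],[1.01,-0.11,0,0,0,0,0.65],[0.9,-0.1,0,0,0,0,0.65],[0,0,0,0,0,0,0.65]]' && python3 look.py h wrist && python3 -m pendant '[[-1.8,0.2,0,0,0,0,0.65],[-1.8,0.2,0,0,0,0,0.65],[-1.8,0.2,0,0,0,0,0.65],[-1.8,0.2,0,0,0,0,0.65],[-4,0.4,3,0,0,0,0.65],[-4,0.4,3,0,0,0,0.65],[0,0,3,0,0,0,0.65],[0,0,0,0,0,0,0.65]]'; python3 look.py i top side wrist; python3 -c "
import cv2,numpy as np
t=cv2.imread('pics/i_top.png');w=cv2.imread('pics/i_wrist.png');s=cv2.imread('pics/i_side.png')
cv2.imwrite('pics/j.png',np.vstack([np.hstack([cv2.resize(t[90:270,70:310],(400,300)),cv2.resize(s[100:280,130:370],(400,300))]),np.hstack([cv2.resize(w,(400,300)),np.zeros((300,400,3),np.uint8)])]))"
```

```text
time: 22.6
tool_pos: [0.5923, -0.0201, 0.0223]
ee_rot: [3.14, -0.262, -0.112]
wrist_force: [-2.1, 0.0, -0.7]
width: 0.0613
finger_force: 0.9
time: 23.3
tool_pos: [0.6528, -0.0266, 0.0232]
ee_rot: [3.14, -0.265, -0.112]
wrist_force: [0.7, 0.1, 0.9]
width: 0.0609
finger_force: 0.0
t 23.3 [ 0.6528 -0.0266  0.0232] [ 3.14   -0.2646 -0.1118] [0.7105 0.1365 0.9184]
wrist red 22399.0 [163.6 196.4] xy [ 0.6996 -0.0316] org [ 0.0088 -0.0017]
wrist blue 8506.0 [101.8 108. ] xy [0.7068 0.0836] org [0.0033 0.1137]
wrist blue 9263.0 [186.6 205.9] xy [0.7073 0.0662] org [0.0057 0.0964]
time: 24.15
tool_pos: [0.502, -0.0107, 0.1188]
ee_rot: [3.14, -0.275, -0.112]
wrist_force: [0.6, 0.6, 1.1]
width: 0.0611
finger_force: 0.0
t 24.15 [ 0.502  -0.0107  0.1188] [ 3.1397 -0.2752 -0.1115] [0.6444 0.568  1.119 ]
top red 812.0 [37.6 46.6] xy [ 0.6783 -0.0303] org [-0.0125 -0.0027]
top blue 1076.5 [39.1 46.8] xy [0.6898 0.0766] org [-0.0128  0.1048]
side red 191.0 [13.7 25.7] xy [ 0.6933 -0.0392] org [ 0.0034 -0.0099]
wrist red 1736.0 [63.  67.4] xy [ 0.6938 -0.0318] org [ 0.0031 -0.0025]
wrist red 3159.0 [111.4 156.4] xy [ 0.663  -0.0283] org [-0.0279 -0.0024]
wrist blue 1547.5 [ 41.2 207.9] xy [0.6469 0.0464] org [-0.0521  0.0701]
wrist blue 1837.5 [63.3 67.1] xy [0.7075 0.083 ] org [0.0041 0.1132]
wrist blue 1419.5 [91.  98.4] xy [0.7043 0.0818] org [0.001  0.1116]
```

View pics/j.png

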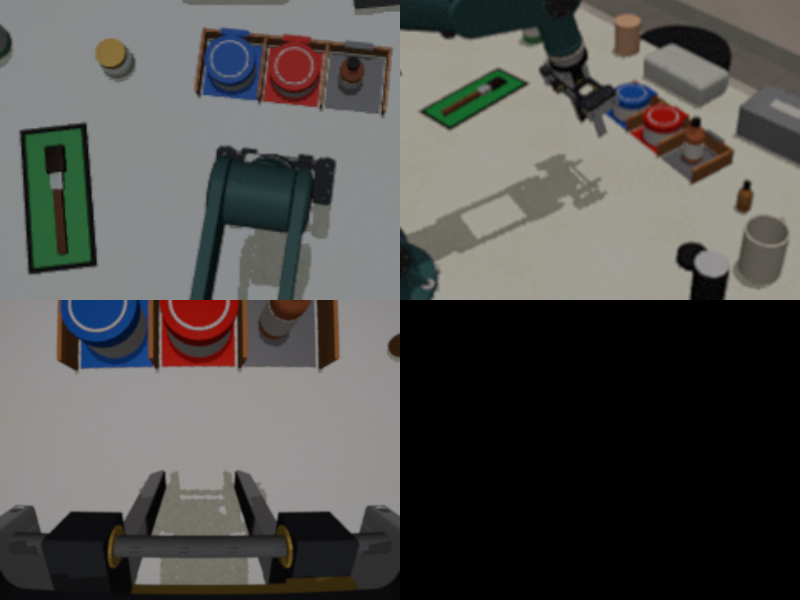

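The pictures show both tubs fully in their matching bays, about 13 mm behind the mouths. The brush is flat on the mat at (57,200) in the top crop, and the other things still stand.

```bash
python3 -c "
from bench import robot
print(robot.close_job())"
```

```text
the job is handed in; nothing more can be done
None
```

The job is handed in at about 24 s: the brush lies flat on the green mat, and the blue and red tubs sit in their matching bays about 13 mm behind the mouths, without tipping or lifting, with nothing else touched.

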